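Close the split bearing housing with its own half

TASK

One half of a split bearing housing stands in the sprung jig on the shop counter, and three loose halves lie about. Find the one loose half whose tongue and slot fit it, slide it flat along the counter (do not lift it) between the jig's two side catches, and press it home with a firm but gentle push until the catches snap behind its ears and the joint is shut along its whole length. Do not drive the sprung half back against its stop, and leave the other halves and the stock on the counter where they are.

Things in the scene. Friction and masses are not known exactly. Their poses are not given: they have to be found in the camera images.
- joint_face (a point): Middle of the joint face of the aluminium half in the jig, at counter level; moves with it. x: into that half, the way to press; y left seen along x; z up. Half: x 0 to 70, y -50 to 50, 40 high, half bore radius 18 at the joint. Slot in its left arm (middle y +32, 17 wide, 20 deep, full height), tongue on its right arm. The fixed jig holds it so that it only slides along x.
- jig_tongue (a point): Foot of the tip of that half's tongue, at x -18, y -32 from joint_face. Tongue 14 wide, 18 long, round-nosed (radius 7), full height. Axes as joint_face.
- catch_l_roller (a point): Left side catch: middle of a steel roller, upright, radius 6, z 8 to 32, at x -19, y +57.5 from joint_face; a leaf behind it reaches y 63.5. It yields outwards up to 6 mm on a spring. A fitting half's ears must be pushed past both rollers (8 to 18 N in all, from 19 to 10 mm before home); then they snap behind the ears and keep it.
- catch_r_roller (a point): The same on the right, at y -57.5.
- jig_back (a point): Middle of the front top edge of the jig's grey back rail, 84 mm along x from joint_face at rest; rail 45 high, 160 wide, 20 thick. Low side rails (22 high, y 68 to 80 either side) run from x 24 back to it. The jig is fixed to the counter.
- backstop (a joint): How far the half in the jig is pushed back along x against its springs: 0 free, 0.012 m at its hard stop. The springs are preloaded: it starts to give at about 13 N, then 3 N more per mm. It comes back when let go. Over 0.009 counts as driven against its stop.
- half_a: Cast aluminium half lying flat, 0.45 to 0.8 kg. FITS. Origin: underside, middle of joint face; x out of the joint face (starts within 25 deg of jig's x), y left, z up. x -70 to 0, y -50 to 50, 40 high; flat back at x -70 to push on. Tongue left (y +32, 14 wide, to x +18), slot right (y -32, 17 wide, 20 deep). Ears at x -10 reach y +-55, ramped ahead. Mated: its frame = joint_face.
- half_b: Cast aluminium half lying flat, 0.45 to 0.8 kg. Does not fit: as half_a in outline, frame and handedness, but its tongue is 24 mm and its slot 27 mm wide. Leave it.
- half_c: Cast aluminium half lying flat, 0.45 to 0.8 kg. Does not fit: as half_a in outline and frame, but the other hand: tongue on the right arm (y = -32), slot in the left. Leave it.
- tin: Stock: upright metal paint tin, 86 mm diameter, 85 mm high; origin under its centre. Leave it.
- tape: Stock: roll of masking tape lying flat, 104 mm outer diameter, 24 mm high; origin under its centre. Leave it.
- thinner: Stock: upright white bottle, 68 mm diameter, 160 mm high; origin under its centre. Leave it.
- putty_knife: Stock: putty knife 190 mm long lying along its own x; origin under its middle. Leave it.
Things that resemble listed ones, but are neither listed nor needed, are in the scene too. What is shaped like the part that bears joint_face but purple is not meant.

How it is judged:
By the outcome, as a careful person would: the job done as asked, in the order asked, and still so for the second after the job is handed in, with the robot touching nothing.
It also fails if it takes over 48 s, if anything falls off the work surface, if the arm or the gripper's body presses on something with over 40 N, if the wrist force passes 120 N, or if a joint passes its speed limit or range.

ROBOT

A 6-joint arm with a two-finger parallel gripper is mounted at the origin on the work surface. World frame = base frame: x ahead of the robot, y to its left, z up, the work surface at z = 0. Lengths are in m, angles in degrees, forces in N, time in s.
With the tool pointing down it reaches from about 0.325 to 0.85 m from the base axis. Payload 15.5 kg.
Tool frame: the origin (TCP) lies at the very end of the fingers, on their centre line; the grasp point (between the pads) lies arm.grip_depth behind it (arm.grip_depth is the distance from the TCP to the grasp point, in m); z points along the fingers, y is the direction in which the jaws open and shut (so a half turn about z gives the same grasp; the last joint's range is limited). The gripper opens to 91 mm and grips with 3 to 60 N. Pads are 32 mm wide; open, the fingers measure 118 mm over their backs; the gripper's body (76 mm by 178 mm) begins 60 mm behind the grasp point.
Start: joints at [-5.472, 28.281, 77.091, -0, 74.628, -5.472], TCP at [0.625, 0, 0.214] pointing down, gripper open.
Joint ranges: [-166.48, 166.48], [-47.26, 123.95], [12.59, 153.08], [-70.14, 250.14], [6.76, 159.57], [-176.63, 176.63]. Speed limits (degrees/s): [108.29, 108.29, 147.25, 172.46, 172.46, 172.46].

INTERFACE

Orientations are given as a 3x3 rotation matrix whose columns are the frame's x, y, z axes.
In Python, from rig import arm gives the robot as it stands. Calls block until the motion is done:
- arm.move_to(position, orientation): joint-space move of the TCP to a pose.
- arm.move_l(position, orientation=None, feed=0.15): straight line of the TCP; orientation=None keeps the orientation; feed is the mean speed in m/s.
- arm.move_joints(angles): joint-space move.
- arm.grip(opening): finger opening in m; the grip force is fixed at half the most; returns when the fingers have stopped.
- arm.sleep(seconds).
- arm.solve_ik(position, orientation): joint angles nearest the present ones, or None.
- arm.snapshot(name): name is "scene" or "side" or "wrist"; returns the picture (480x640x3 uint8, red, green, blue); there is no depth.
- arm.get_calibration(name): a dict with "intrinsics" (3x3 intrinsics, pixels), "k1" (the pictures are not rectified: a ray, as slopes to the right and down, at radius r is drawn at 1 + k1 r^2 times it, then the intrinsics apply), "cam_to_world" (4x4, takes a point from camera to world coordinates). Camera axes: x right, y down, z forward; pixel columns grow to the right and rows downward; lengths in m; the calibration is good to about 2 mm. A picture is of the moment at which its call begins: read the wrist's pose just before it. get_calibration takes no time and is no camera call; for the wrist camera it gives the pose at the moment of the call.
A pose or a line that the arm cannot do raises arm.Unreachable and nothing moves.
- arm.sign_off(): hands the job in, once; it reports no verdict.
Readings, each from a call of its own:
- arm.current_t(): time.
- arm.current_joint_positions(): joint angles.
- arm.current_dq(): joint speeds.
- arm.current_tau(): joint torques, N m.
- arm.current_ee_pos(): TCP position.
- arm.current_tool_rot(): TCP orientation.
- arm.current_force(): force on the tool from outside, world axes, zero at the start.
- arm.current_torque(): the same for the moment, N m.
- arm.current_width(): finger opening in m.
Only numpy, scipy, OpenCV 4.12 (cv2) and the standard library are available. Lean on these libraries where they do the work, as an engineer would, in place of code of your own. Each camera call takes 0.05 s, during which the arm holds its last target. There are 200 camera calls.

## Working session

There is one attempt and no reset: what is moved stays moved. The work goes in short steps, each a Python script; the robot and the scene stay as the last script left them, time stands still between calls to the robot, and variables do not carry over. Pictures are saved under pics/ and viewed, about 8 in all and at most 12, crops included, and the job is handed in when it is done.

```bash
mkdir -p pics; ls; python3 - <<'E'
from rig import arm
import cv2
for n in ("scene","side","wrist"):
    c=arm.get_calibration(n); im=arm.snapshot(n)
    cv2.imwrite(f"pics/{n}0.png",im[:,:,::-1])
    print(n,c["intrinsics"].tolist(),c["k1"],c["cam_to_world"].round(3).tolist())
print(arm.current_t(),arm.grip_depth)
E
```

```text
pics
scene [[587.1827107779145, 0.0, 326.08614995211303], [0.0, 587.1827107779145, 239.5686691201566], [0.0, 0.0, 1.0]] 0.014717551029182294 [[0.787, 0.527, -0.322, 1.014], [0.617, -0.674, 0.405, -0.659], [-0.003, -0.518, -0.856, 1.311], [0.0, 0.0, 0.0, 1.0]]
side [[585.3163584587775, 0.0, 307.78402257991604], [0.0, 585.3163584587775, 245.30327328542498], [0.0, 0.0, 1.0]] -0.060191239443066605 [[0.77, -0.46, 0.443, -0.072], [-0.638, -0.545, 0.543, -0.78], [-0.009, -0.701, -0.714, 1.059], [0.0, 0.0, 0.0, 1.0]]
wrist [[426.0438732653299, 0.0, 323.83367452601647], [0.0, 426.0438732653299, 231.27280881954343], [0.0, 0.0, 1.0]] -0.033484541868232444 [[1.0, -0.001, -0.002, 0.626], [-0.001, -0.967, -0.254, 0.072], [-0.001, 0.254, -0.967, 0.385], [0.0, 0.0, 0.0, 1.0]]
0.15 0.0188
```

View pics/scene0.png

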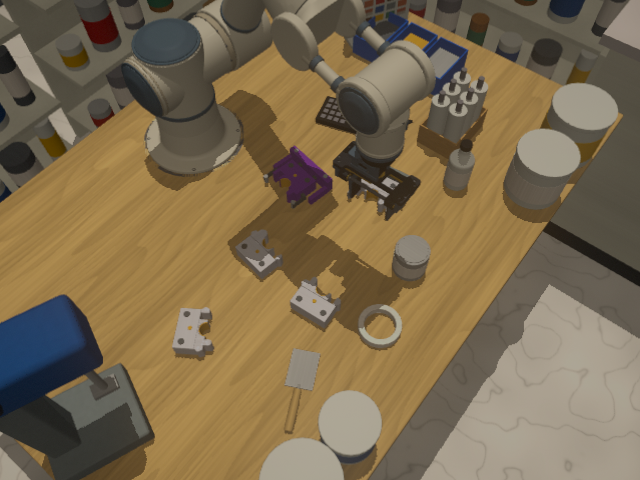

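The scene view shows three silver halves at (258,253), (315,302) and (192,332), and a purple decoy at (300,178). The arm probably hides the jig, near (375,185). I'll check the side view.

View pics/side0.png

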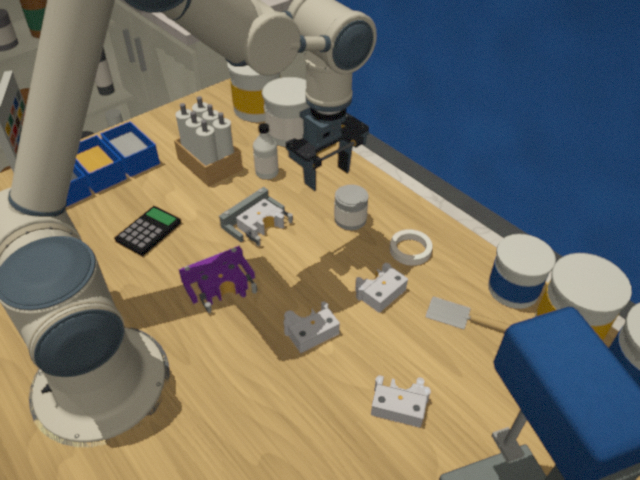

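The side view shows the real jig at (258,217) with a grey rail behind it. The halves are at (312,327), (382,288) and (400,400). I'll enlarge this view.

```bash
cat > h.py <<'E'
import numpy as np, cv2
from rig import arm
def ray(c,uv):
    K=c["intrinsics"]; k=c["k1"]
    d=np.array([(uv[0]-K[0,2])/K[0,0],(uv[1]-K[1,2])/K[1,1]]); s=d.copy()
    for _ in range(20): s=d/(1+k*(s@s))
    T=c["cam_to_world"]; return T[:3,3],T[:3,:3]@np.array([*s,1])
def w(c,uv,z):
    o,d=ray(c,uv); return (o+d*(z-o[2])/d[2])[:2]
def proj(c,P):
    T=c["cam_to_world"]; p=T[:3,:3].T@(np.array(P)-T[:3,3]); s=p[:2]/p[2]
    s=s*(1+c["k1"]*(s@s)); K=c["intrinsics"]; return np.array([s[0]*K[0,0]+K[0,2],s[1]*K[1,1]+K[1,2]])
def down(yaw): # tool x axis at yaw (deg), z down
    a=np.radians(yaw); c,s=np.cos(a),np.sin(a)
    return np.array([[c,s,0],[s,-c,0],[0,0,-1.]])
E
python3 - <<'E'
from h import *
c=arm.get_calibration("side")
for n,p in dict(jig=(262,213),h1=(312,318),h2=(382,283),h3=(400,395),tin=(351,195),tape=(411,245),knife=(450,313),purple=(225,275)).items(): print(n,w(c,p,.04).round(3))
print(arm.current_tool_rot().round(2).tolist())
im=cv2.imread("pics/side0.png")[175:435,175:435]
cv2.imwrite("pics/c1.png",cv2.resize(im,(600,600),interpolation=cv2.INTER_CUBIC))
E
```

```text
jig [0.544 0.162]
h1 [ 0.425 -0.181]
h2 [ 0.613 -0.208]
h3 [ 0.436 -0.437]
tin [0.768 0.066]
tape [ 0.753 -0.166]
knife [ 0.665 -0.366]
purple [0.35  0.045]
[[-0.0, 1.0, -0.0], [1.0, 0.0, 0.0], [0.0, -0.0, -1.0]]
```

View pics/c1.png

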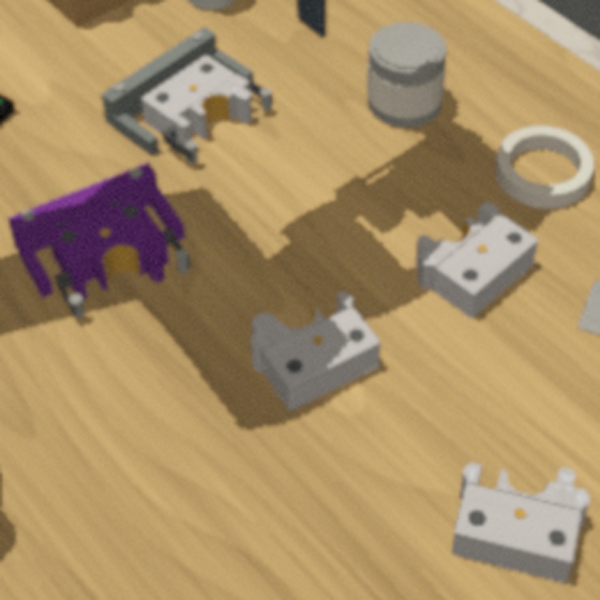

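The jig is at about (0.544, 0.162), facing −y. Next are overhead wrist pictures of the halves and then the jig, on the way in.

```bash
python3 - <<'E'
from h import *
import pickle
R=arm.current_tool_rot()
S={}
for n,p in (("halves",(0.52,-0.17,0.33)),("jig",(0.545,0.20,0.24))):
    arm.move_to(p,R); c=arm.get_calibration("wrist"); S[n]=c
    cv2.imwrite(f"pics/{n}.png",arm.snapshot("wrist")[:,:,::-1])
pickle.dump(S,open("cal.pkl","wb")); print(arm.current_t())
E
```

```text
2.5917
```

View pics/halves.png

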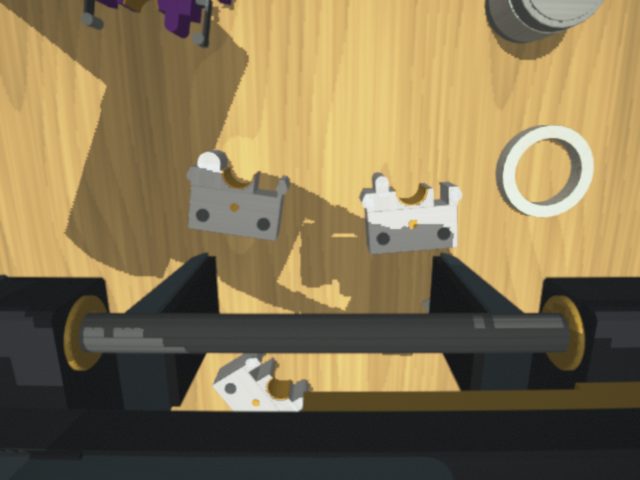

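View pics/jig.png

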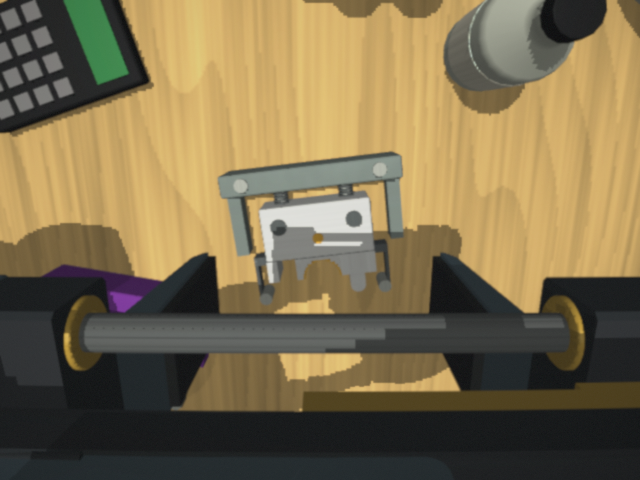

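There are three candidates in the halves view:
- **(237,205):** a wide tongue on the left, so half_b.
- **(412,215):** a narrow tongue on the left at (381,185) and a slot on the right, so half_a. This matches the jig's right tongue and left slot.
- **(262,388):** the other hand, so half_c.

One enlarged crop should confirm this and let me measure.

```bash
python3 - <<'E'
import cv2,numpy as np
a=cv2.imread("pics/halves.png")[160:270,350:475]; a=cv2.resize(a,None,fx=4.8,fy=4.8,interpolation=cv2.INTER_CUBIC)
b=cv2.imread("pics/jig.png")[140:310,205:415]; b=cv2.resize(b,None,fx=3.5,fy=3.5,interpolation=cv2.INTER_CUBIC)
cv2.imwrite("pics/ca.png",a);cv2.imwrite("pics/cb.png",b);print(a.shape,b.shape)
E
```

```text
(528, 600, 3) (595, 735, 3)
```

View pics/ca.png

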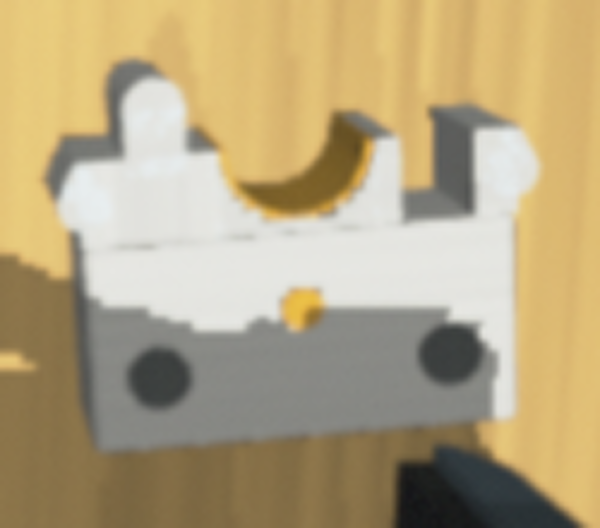

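View pics/cb.png

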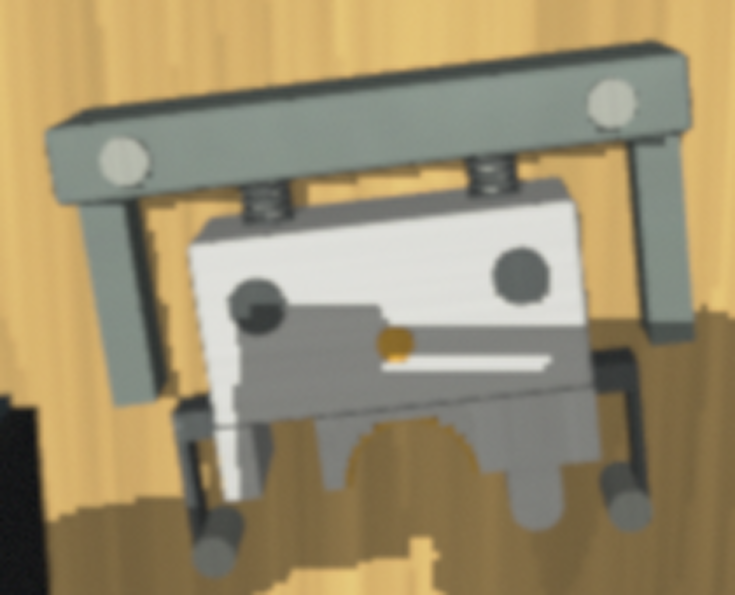

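Confirmed: (412,215) is half_a. Its tongue at crop (152,110) is about 15 mm wide and on the left, and its slot at (438,170) is on the right. The jig's tongue tip is at crop (537,530), with rollers at (214,557) and (630,510). I'll fit both poses.

```bash
cat >> h.py <<'E'
def fit(c,pts):  # pts: (u,v,lx,ly,z) mm local -> x,y,yaw
    A=np.array([[p[2],p[3]] for p in pts])/1000.; B=np.array([w(c,p[:2],p[4]/1000.) for p in pts])
    a,b=A.mean(0),B.mean(0); A0,B0=A-a,B-b
    th=np.arctan2((A0[:,0]*B0[:,1]-A0[:,1]*B0[:,0]).sum(),(A0*B0).sum())
    R=np.array([[np.cos(th),-np.sin(th)],[np.sin(th),np.cos(th)]]); t=b-R@a
    return np.array([*t,np.degrees(th)]),((B-(A@R.T+t))*1000).round(1)
E
python3 - <<'E'
from h import *
import pickle
S=pickle.load(open("cal.pkl","rb"))
H=[(100,450,-70,50),(515,417,-70,-50),(152,77,18,32),(372,140,0,-18),(402,140,0,-23.5),(475,127,0,-40.5),(402,222,-20,-23.5),(218,150,0,18)]
J=[(190,243,70,50,40),(573,200,70,-50,40),(222,500,0,50,40),(262,495,0,40.5,40),(327,490,0,23.5,40),(348,487,0,18,40),(483,472,0,-18,40),(598,458,0,-50,40),(537,530,-18,-32,40),(214,557,-19,57.5,32),(630,510,-19,-57.5,32),(60,203,84,80,45),(690,133,84,-80,45)]
for n,p in (("halves",[(u/4.8+350,v/4.8+160,x,y,40) for u,v,x,y in H]),("jig",[(u/3.5+205,v/3.5+140,x,y,z) for u,v,x,y,z in J])):
    f,r=fit(S[n],p); print(n,f.round(4)); print(r.tolist())
E
```

```text
halves [ 0.6166 -0.1721 94.8142]
[[1.1, 1.0], [-0.8, 0.6], [-0.1, -0.1], [-0.8, -0.7], [0.5, -1.1], [0.1, 0.5], [0.0, -0.2], [0.0, 0.0]]
jig [ 0.545   0.1291 96.4841]
[[1.1, 0.2], [-1.1, -0.2], [-1.1, -0.2], [0.1, 0.1], [0.6, -0.4], [0.7, -0.2], [0.8, -0.0], [-0.6, 0.2], [-0.5, -0.3], [0.2, -0.4], [-0.0, 0.2], [1.1, 1.0], [-1.3, 0.1]]
```

Both fits are good to about 1 mm. I'll grip half_a fore and aft, with one finger in the open bore and one on its flat back. That centres it. Then I'll slide it flat to about 60 mm in front of the jig.

```bash
cat >> h.py <<'E'
J=np.array([0.545,0.1291]); JY=96.48; HA=np.array([0.6166,-0.1721]); HY=94.81
def u(a): return np.array([np.cos(np.radians(a)),np.sin(np.radians(a))])
def at(o,yaw,lx,z,ly=0): return [*(o+u(yaw)*lx+u(yaw+90)*ly),z]
E
python3 - <<'E'
from h import *
for k in (-90,90):
    q=arm.solve_ik(at(HA,HY,-.039,.006),down(HY+k)); print(k,q)
k=-90
arm.move_to(at(HA,HY,-.039,.10),down(HY+k))
arm.move_l(at(HA,HY,-.039,.006),feed=.08)
print(arm.current_force().round(1))
arm.grip(0.03); print("width",arm.current_width(),arm.current_force().round(1),arm.current_ee_pos())
arm.move_l(at(J,JY,-.060-.039,.006),down(JY+k),feed=.10)
print(arm.current_t(),arm.current_width(),arm.current_force().round(1),arm.current_ee_pos())
c=arm.get_calibration("side");im=arm.snapshot("side")[:,:,::-1]
im2=arm.snapshot("scene")[:,:,::-1]
a=cv2.resize(im[150:330,180:420],(640,480),interpolation=cv2.INTER_CUBIC)
cv2.imwrite("pics/pre_side.png",a);cv2.imwrite("pics/pre_scene.png",cv2.resize(im2[110:350,220:440],(550,600)))
E
```

```text
-90 [-2.40175768e+01  4.42207494e+01  8.28139094e+01 -2.54444375e-14
  5.29653413e+01  6.11724232e+01]
90 [-2.40175768e+01  4.42207494e+01  8.28139094e+01 -2.54444375e-14
  5.29653413e+01 -1.18827577e+02]
[-0.5 -0.3  0. ]
width 0.06554837464193983 [-0.8  2.1  2.2] [ 0.61997919 -0.21093195  0.00618204]
8.7167 0.06569453994337929 [ 0.9 -2.3  6.8] [0.55611211 0.03116717 0.00615072]
```

View pics/pre_side.png

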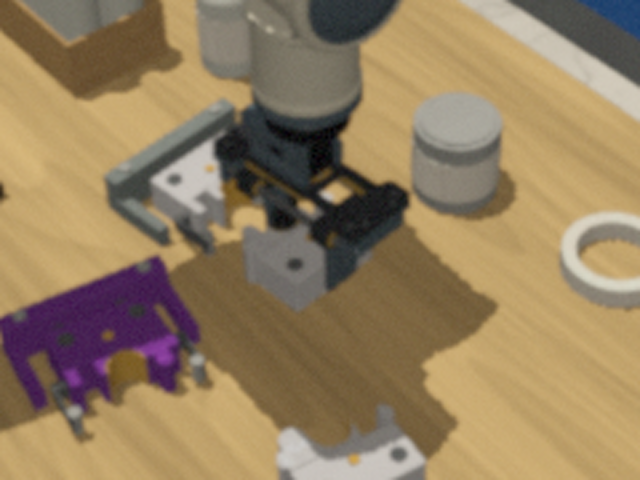

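The half is gripped at a width of 65.5 mm and lies flat and square in front of the jig. I'll slide it to about 21 mm before home, release, lift and look from above.

```bash
python3 - <<'E'
from h import *
import pickle
arm.move_l(at(J,JY,-.021-.0373,.006),feed=.06)
print(arm.current_force().round(1),arm.current_width(),arm.current_ee_pos())
arm.grip(0.074); arm.move_l(at(J,JY,-.021-.0373,.10),feed=.15)
arm.move_to([.55,.055,.24],down(90))
c=arm.get_calibration("wrist"); pickle.dump(c,open("cal2.pkl","wb"))
im=arm.snapshot("wrist")[:,:,::-1]; cv2.imwrite("pics/m.png",im)
cv2.imwrite("pics/mc.png",cv2.resize(im[60:270,190:450],None,fx=3,fy=3,interpolation=cv2.INTER_CUBIC)[:600])
print(arm.current_t())
E
```

```text
[-0.2  2.1  6.9] 0.06570435841075918 [0.55138735 0.0719383  0.00614103]
12.2083
```

View pics/mc.png

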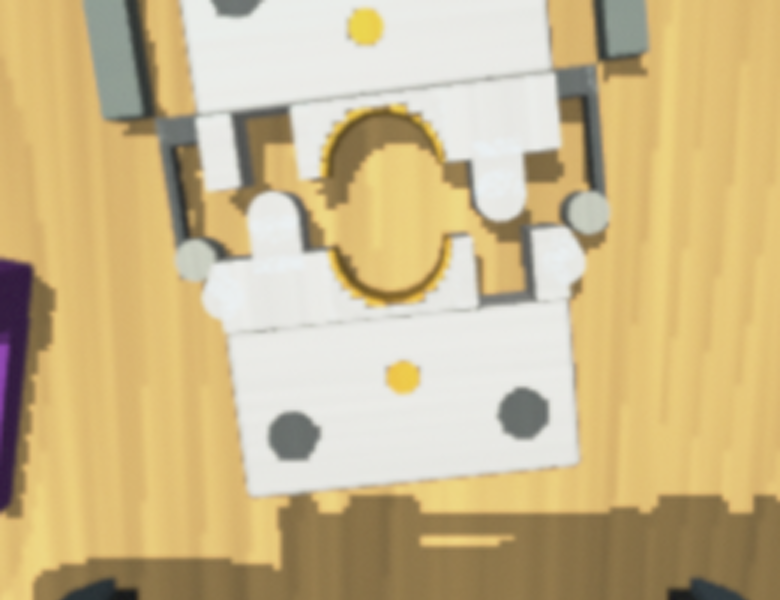

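The tongues are lined up with their slots: the half's tongue tip at crop (273,193) points at the jig slot (270,185), and the jig's tongue tip (500,222) points at the half's slot (502,235). The ears are just short of the rollers. I'll get a numeric fit for the relative offset.

```bash
python3 - <<'E'
from h import *
import pickle
c=pickle.load(open("cal2.pkl","rb"))
H=[(250,495,-70,50,40),(578,463,-70,-50,40),(273,193,18,32,40),(330,250,0,18,40),(449,237,0,-18,40),(473,235,0,-23.5,40),(530,228,0,-40.5,40)]
G=[(207,190,0,50,40),(242,186,0,40.5,40),(303,179,0,23.5,40),(326,176,0,18,40),(443,162,0,-18,40),(560,149,0,-50,40),(500,222,-18,-32,40),(197,259,-19,57.5,32),(587,213,-19,-57.5,32)]
f=[fit(c,[(a/3+190,b/3+60,*r) for a,b,*r in P]) for P in (H,G)]
for x in f: print(x[0].round(4),x[1].tolist())
d=f[0][0][:2]-f[1][0][:2]; y=f[1][0][2]; print("rel x,y mm",d@u(y)*1e3,d@u(y+90)*1e3,"yaw",f[0][0][2]-y)
E
```

```text
[ 0.547   0.1087 95.6538] [[0.7, 0.8], [-1.1, 0.5], [0.8, -0.8], [0.9, -0.2], [-1.1, -0.2], [0.3, -0.2], [-0.5, 0.1]]
[ 0.5454  0.1291 96.2863] [[-0.1, -0.0], [0.3, -0.0], [0.7, -0.0], [1.7, 0.2], [-1.2, -0.1], [-0.3, -0.1], [-0.9, -0.2], [0.4, 0.0], [-0.6, 0.3]]
rel x,y mm -20.3983938253815 0.5910807960191957 yaw -0.6324899333835532
```

It is offset 0.6 mm sideways and 0.6° in yaw, within the clearance. Next I'll push from behind with closed fingers in 1 mm steps, watching the force.

```bash
python3 - <<'E'
from h import *
arm.grip(0.0)
R=down(JY-90)
arm.move_to(at(J,JY,-.130,.10),R); arm.move_l(at(J,JY,-.130,.008),feed=.12)
f0=arm.current_force(); print("f0",f0.round(1),"t",arm.current_t(),arm.current_width())
ux=np.array([*u(JY),0]); log=[]
x=-.130
arm.move_l(at(J,JY,-.108,.008),feed=.06); x=-.108
while x<-.0775:
    x+=.001; arm.move_l(at(J,JY,x,.008),feed=.03)
    F=-(arm.current_force()-f0)@ux; e=(arm.current_ee_pos()[:2]-J)@u(JY)
    log.append((round(x*1e3,1),round(e*1e3,1),round(F,1)))
    if F>24: break
print(log,arm.current_t(),(arm.current_force()-f0).round(1))
E
```

```text
f0 [ 0.4 -0.8  0.7] t 15.55 -6.0683683536179875e-05
[(-107.0, np.float64(-107.1), np.float64(-1.2)), (-106.0, np.float64(-106.0), np.float64(-0.4)), (-105.0, np.float64(-105.0), np.float64(-0.2)), (-104.0, np.float64(-103.9), np.float64(-0.5)), (-103.0, np.float64(-102.9), np.float64(-1.9)), (-102.0, np.float64(-102.1), np.float64(1.3)), (-101.0, np.float64(-101.2), np.float64(3.2)), (-100.0, np.float64(-100.2), np.float64(4.7)), (-99.0, np.float64(-99.3), np.float64(6.0)), (-98.0, np.float64(-98.4), np.float64(5.7)), (-97.0, np.float64(-97.4), np.float64(6.0)), (-96.0, np.float64(-96.6), np.float64(7.7)), (-95.0, np.float64(-95.7), np.float64(8.6)), (-94.0, np.float64(-94.7), np.float64(9.0)), (-93.0, np.float64(-93.7), np.float64(9.8)), (-92.0, np.float64(-92.7), np.float64(9.1)), (-91.0, np.float64(-91.6), np.float64(8.8)), (-90.0, np.float64(-90.5), np.float64(6.9)), (-89.0, np.float64(-89.4), np.float64(5.5)), (-88.0, np.float64(-88.3), np.float64(5.1)), (-87.0, np.float64(-87.2), np.float64(4.3)), (-86.0, np.float64(-86.1), np.float64(4.0)), (-85.0, np.float64(-85.0), np.float64(3.4)), (-84.0, np.float64(-83.9), np.float64(1.6)), (-83.0, np.float64(-82.9), np.float64(2.1)), (-82.0, np.float64(-81.9), np.float64(1.4)), (-81.0, np.float64(-81.2), np.float64(4.4)), (-80.0, np.float64(-80.7), np.float64(9.6)), (-79.0, np.float64(-80.0), np.float64(12.8)), (-78.0, np.float64(-79.3), np.float64(16.0)), (-77.0, np.float64(-78.4), np.float64(18.4))] 23.8167 [  4.7 -17.9  -1.9]
```

The force peaked at 9.8 N at the catches and then dropped away. The joint closed at about −81.5, and the sprung half gave roughly 2 mm at 18 N. I'll back off, lift and check from above.

```bash
python3 - <<'E'
from h import *
import pickle
arm.move_l(at(J,JY,-.11,.008),feed=.04); arm.move_l(at(J,JY,-.11,.10),feed=.15)
arm.move_to([.55,.065,.24],down(90))
c=arm.get_calibration("wrist"); pickle.dump(c,open("cal3.pkl","wb"))
im=arm.snapshot("wrist")[:,:,::-1]
cv2.imwrite("pics/fc.png",cv2.resize(im[60:260,190:450],None,fx=3,fy=3,interpolation=cv2.INTER_CUBIC))
print(arm.current_t(),arm.current_force().round(1))
E
```

```text
26.9 [ 0.  -0.5  0. ]
```

View pics/fc.png

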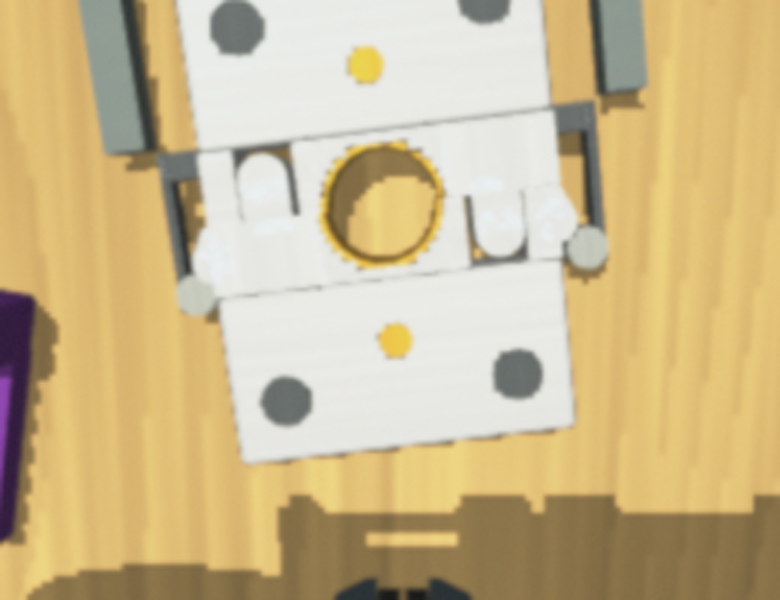

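The joint is shut with no gap visible: the bore is a full ring at (383,203), and both rollers at (197,294) and (586,247) sit behind the ears. The arm is clear, so I'm handing in.

```bash
python3 -c "
from rig import arm
print(arm.sign_off(),arm.current_t())"
```

```text
the job is handed in; nothing more can be done
the job is handed in; nothing more can be done
```

The matching half (half_a: narrow tongue on the left, slot on the right) is latched in the jig, and I handed the job in shortly after the last clock reading of 26.9 s. I gripped it across the back and bore, slid it flat to about 20 mm before home, let go, and pushed it in from behind with closed fingers.

- **Fit before the push:** it sat 0.6 mm off sideways and 0.6° in yaw, inside the slot clearance.
- **Push:** the force peaked at about 9.8 N as the ears passed the catches, then dropped. I ended at 18.4 N, with the sprung half pushed back roughly 2–3 mm by my estimate; over 9 mm counts as driven against its stop.
- **Last picture:** the joint is closed along its whole length with both rollers behind the ears, and the robot was touching nothing.
- **Not checked:** I took no final picture of the other halves and the stock. The arm kept clear of them throughout.
- **Disagreement:** the grip width read 65.5 mm where I expected about 62 mm. I put it down to the finger sitting less deep in the bore, and allowed for it when placing the half.

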